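Load the hand syringe driver: clamp the barrel, roll the pusher up to its gauge line

TASK

Get the hand syringe driver ready: with a fingertip, swing the clamp arm over the syringe barrel until it rests against its stop pin. Then roll the knurled thumbwheel under a fingertip so that the pusher comes up until the gauge lines on its cheeks are level with the end of the plunger. Nothing is picked up: move the pusher by the wheel alone, never let it bump the plunger, do not lift or shift the syringe, and leave the other things on the bench where they are.

Things in the scene. Friction and masses are not known exactly. Their poses are not given: they have to be found in the camera images.
- driver: Hand syringe driver fixed on the bench: grey base 88 mm wide, y -148 to 112 mm (top 18 mm up), grey gearbox at its -y end, two rods. Origin: on the centre line at bench height; y runs along the driver, from gearbox to syringe nose (the way the pusher advances), z up. Gearbox: x -39 to 39, y -145 to -69, top z = 62 mm; its rack bar may stick out to y = -172 mm.
- wheel_centre (a point): Centre of the knurled steel thumbwheel: radius 34 mm, 18 mm wide, axis across the driver (driver's x). Only its crown stands out of the gearbox top: 14 mm high, 52 mm long in y; crown 34 mm above this point. Stroke the crown towards the driver's +y to advance the pusher. Turns with about 1.5 N at the rim, stays where it is left; 5 to 10 N of pressure is plenty.
- thumbwheel (a joint): Turn of the thumbwheel in rad, 0 at the start, growing as its crown moves to the driver's +y; the pusher advances 12 mm per rad (range -0.1 to 4.0); the wheel can also be rolled back.
- pusher: Aluminium pusher block on the rods, 66 mm wide, top at z = 64 mm. Origin: middle of its front face, at bench height; axes like the driver's. Two cheeks 37 mm apart, 6 mm thick, stand 14 mm ahead of the face, on either side of the plunger. It starts 14 to 28 mm short of its goal.
- gauge_line (a point): Middle between the two black gauge lines scribed across the tops (64 mm up) and flanks of the cheeks, 6 mm ahead of the pusher's face; this point is 50 mm above the bench; axes like the driver's.
- plunger_end (a point): Outer (rear) end of the syringe plunger, on the syringe's axis. In the driver's y it lies ahead of the gauge line at first; the job is to bring the gauge line level with it (same y in the driver's frame), leaving 6 mm before the face.
- syringe: Loose plastic syringe 125 mm long, 28 mm wide, top 60 mm above the bench, lying along the driver's y with its nose to +y. Origin: middle of its length, underside.
- saddle: Aluminium saddle, 70 x 64 mm, bed 40 mm above the bench, on the rods; it carries the syringe, the clamp arm's pivot and the stop pin (at x -27, y 4.5 mm, top z 67 mm). Origin: its middle, at bench height; axes like the driver's. Its place along the rods varies by 14 mm.
- clamp (a joint): Angle of the clamp arm: 0 = parked, arm pointing along the driver's +y; grows counter-clockwise seen from above; 1.57 = across the barrel against the stop pin, arm pointing to -x. Starts at 0 to 0.3; stiff enough to stay (under 1 N at the tab).
- clamp_pivot (a point): Upright pivot axis of the clamp arm, on the +x side of the saddle, 66 mm above the bench.
- clamp_tab (a point): Point on the upright finger pin at the free end of the clamp arm, 52 mm from the pivot axis and 80 mm above the bench. Pin: 10 mm thick (13 mm at its black tip), from 69 to 92 mm above the bench; the arm below it is 12 mm wide, 63 to 69 mm up.
- sample_pot: Bystander: specimen pot with red cap, 46 mm wide, 57 mm high, standing.
- stopcock: Bystander: small stopcock with blue lever, 26 x 44 x 17 mm.
- pen_black: Bystander: black marker pen, 126 mm long, lying.
- tube_a: Bystander: centrifuge tube with red cap, 120 mm long, lying.
- vial_d: Bystander: small vial, 25 mm wide, 60 mm high, standing.
- petri_0: Bystander: small lidded petri dish, 58 mm wide, 13 mm high, behind the driver.

How it is judged (in metres and radians):
On the way, in this order (a step that is already met when the one before it is completed fails the run):
1. the clamp arm lies across the barrel against its stop, the pusher still short of the gauge (value of joint clamp above 1.45 rad and y of plunger_end in the frame of gauge_line above 0.004 m), for 0.2 s.
2. the gauge lines are level with the end of the plunger (y of plunger_end in the frame of gauge_line between -0.002 and 0.002 m and value of joint clamp above 1.45 rad and velocity of joint thumbwheel between -0.05 and 0.05 rad/s), for 0.3 s.
At the end, for the whole second after the job is handed in: The clamp arm lies across the barrel against its stop (1.45 rad or more), the gauge lines are within 2 mm of the plunger's end along the driver, the wheel is still, and the syringe lies at rest within 6 mm of where it was (all of step 2 and linear speed of syringe below 0.01 m/s and distance of syringe from where it was at the start of the episode below 0.006 m); the robot touches nothing.
It fails at once if the robot pushes the pusher block itself (contact force between any of the arm, the fingers and pusher above 1 N).
It fails at once if the pusher bumps the plunger (contact force between pusher and syringe above 0.5 N).
It fails at once if the syringe is lifted or shifted (8 mm) (distance of syringe from where it was at the start of the episode above 0.008 m).
It fails at once if a bystander is shifted (20 mm) or knocked over (distance of any of sample_pot, vial_d, stopcock, pen_black, tube_a, petri_0 from where it was at the start of the episode above 0.02 m or angle between any of sample_pot, vial_d's own z axis and vertical above 0.5 rad).
It also fails if it takes over 64 s, if anything falls off the work surface, if the arm or the gripper's body presses on something with over 40 N, if the wrist force passes 120 N, or if a joint passes its speed limit or range.

ROBOT

A 6-joint arm with a two-finger parallel gripper is mounted at the origin on a cart in front of the work surface, level with it; the furniture and walls round the work are solid. World frame = base frame: x ahead of the robot, y to its left, z up, the work surface at z = 0. Lengths are in mm, angles in rad, forces in N, time in s.
With the tool pointing down it reaches from about 275 to 750 mm from the base axis. Payload 10.2 kg.
Tool frame: the origin (TCP) lies on the centre line of the jaws, within the pads' length; the fingertips stand 8 mm ahead of it and the grasp point (between the pads) lies 11 mm behind it; x points along the fingers, y is the direction in which the jaws open and shut, and the axes are right-handed (so a half turn about x gives the same grasp; the last joint's range is limited). The gripper opens to 85 mm and grips with 20 to 120 N. Pads are 22 mm wide; open, the fingers measure 114 mm over their backs; the gripper's body (76 mm by 85 mm) begins 54 mm behind the grasp point. The pads swing forward as they close: fully open they stand 13 mm farther back than shut.
Start: joints at [-1.385, 0.313, 1.498, -0, 1.331, -0.223], TCP at [208.68, -481.751, 239.294] pointing down, gripper open.
Joint ranges: [-2.94, 2.94], [-0.97, 2.17], [0.19, 2.56], [-1.23, 4.37], [0.02, 3.11], [-2.88, 2.88]. Speed limits (rad/s): [2.39, 2.39, 3.01, 3.14, 3.14, 3.14].

INTERFACE

Orientations are given as a unit quaternion [w, x, y, z].
In Python, from rig import ctrl, vision, workorder gives the robot as it stands. The module is installed in compiled form; this text tells all that it offers.
- The arm moves only by the shell command python3 -m jog 'ROWS' [OPENING] [FORCE]. ROWS is JSON, a list that holds one entry, the list of rows, each a list of 6 numbers: the shift along the tool's x, y, z in m, then the turn, a rotation vector about the tool's x, y, z in rad. A call has 1 to 12 rows; each row shifts and turns the commanded pose from where the row before left it, along the tool's axes as they then stand; what a row does not reach is not made up. A row lasts 1/8 s, in which the tool goes at most 62.5 mm and 10.7 degrees, less where a joint would pass 70% of its speed; a pose out of reach is approached as far as the arm can. A call is refused whole if a number of a shift passes 0.0625 or a number of a turn 0.188, either way. A call with a gripper value outside its range is refused whole. OPENING is the closure in counts, from 0 (fully open) to 255 (shut), set as the call begins (- or left out, the last holds). The fingers move at their own pace and stop on an object; FORCE is the grip in N (left out, the last holds). Time passes only in rows, so rows that do not move let the fingers close. It gives the time, the measured TCP pose, the force and the opening at its end, in the units of the state.
- ctrl.sense(): the state, without advancing time (a new reading comes with each control period).
- vision.capture(name): name is "scene" or "top" or "wrist"; returns a dict with "image" (420x560x3 uint8, red, green, blue), "mtx" (3x3 intrinsics, pixels), "R" (3x3) and "t" (3): a world point X has camera coordinates R X + t; the wrist camera has in their place "hand_eye" (4x4, takes a point from camera to tool coordinates, whose origin is the TCP and whose axes are the tool frame's). Camera axes: x right, y down, z forward; pixel columns grow to the right and rows downward; lengths in mm; the calibration is good to about 2 mm. A picture is of the moment at which its call begins: read the wrist's pose just before it. There is no depth.
- workorder.finish_job(): hands the job in, once; it reports no verdict.
The state is a dict: "time_s": time; "joints": joint angles; "dq": joint speeds; "tau": joint torques, N m; "eef_pos": TCP position; "ee_rot": TCP orientation; "force": force on the tool from outside, world axes, zero at the start; "wrist_torque": the same for the moment, N m; "grip_width": opening from 0.0 (shut) to 1.0 (fully open).
Only numpy, scipy, OpenCV 4.12 (cv2) and the standard library are available. Lean on these libraries where they do the work, as an engineer would, in place of code of your own. Each camera call takes 0.05 s, during which the arm holds its last target.

## Working session

There is one attempt and no reset: what is moved stays moved. The work goes in short steps, Python scripts to look and compute and a shell command to move; the robot and the scene stay as the last step left them, time stands still between calls to the robot, and variables do not carry over. Pictures are saved under pics/ and viewed, and the job is handed in when it is done.

```bash
mkdir -p pics; ls; python3 - <<'E'
from rig import ctrl, vision
import cv2
print(ctrl.sense())
for n in ("scene","top","wrist"):
    c=vision.capture(n); cv2.imwrite(f"pics/{n}0.png",c["image"][:,:,::-1])
    print(n,{k:v for k,v in c.items() if k!="image"})
E
```

```text
pics
{'time_s': 0.0, 'joints': array([-1.38539808e+00,  3.13439911e-01,  1.49842840e+00,  5.68663933e-06,
        1.33096760e+00, -2.23393303e-01]), 'dq': array([-0.00056873,  0.00035706,  0.00070017,  0.00071636, -0.00070808,
        0.00114526]), 'tau': array([ 5.03220981e-04, -4.12261713e+01, -2.59745604e+01, -1.64899416e-04,
        4.12923415e-03, -8.22554654e-06]), 'eef_pos': array([ 208.63664397, -481.50607619,  238.74348965]), 'ee_rot': array([ 0.14308545,  0.69239777,  0.14396433, -0.69237717]), 'force': array([ 0.20666634, -0.55245176, -0.07298379]), 'wrist_torque': array([-0.0456624 ,  0.01424477, -0.01572735]), 'grip_width': 0.9986831640727771}
scene {'mtx': array([[434.1585345 ,   0.        , 274.65442458],
       [  0.        , 434.1585345 , 205.7095055 ],
       [  0.        ,   0.        ,   1.        ]]), 'R': array([[ 6.81930233e-01, -7.31417224e-01, -3.74158431e-05],
       [-3.02328247e-01, -2.81826425e-01, -9.10588545e-01],
       [ 6.66009601e-01,  6.20969170e-01, -4.13314046e-01]]), 't': array([-458.8240709 ,  182.34680871,  670.5624223 ])}
top {'mtx': array([[
[... 179 characters left out ...]
44455,  0.01997048],
       [-0.99191099,  0.02398732, -0.1246483 ],
       [ 0.12410002, -0.02313444, -0.99199999]]), 't': array([-141.43703108,  498.94622669,  882.52043753])}
wrist {'mtx': array([[349.06444534,   0.        , 281.79145109],
       [  0.        , 349.06444534, 216.15722948],
       [  0.        ,   0.        ,   1.        ]]), 'hand_eye': array([[ 2.44295070e-05, -2.73845367e-01,  9.61773734e-01,
        -1.35182904e+02],
       [ 9.99999899e-01, -4.24606197e-04, -1.46298385e-04,
        -3.69613092e-01],
       [ 4.48438222e-04,  9.61773640e-01,  2.73845329e-01,
        -6.95618249e+01],
       [ 0.00000000e+00,  0.00000000e+00,  0.00000000e+00,
         1.00000000e+00]])}
```

View pics/scene0.png

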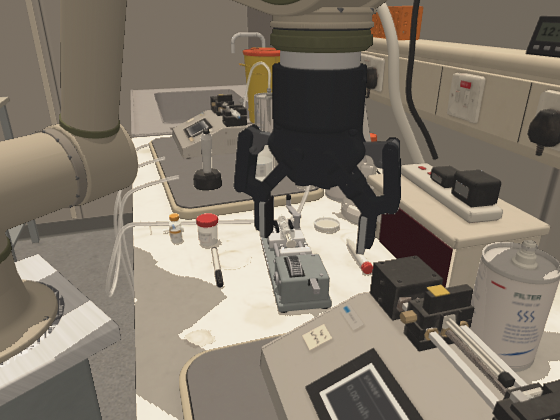

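View pics/top0.png

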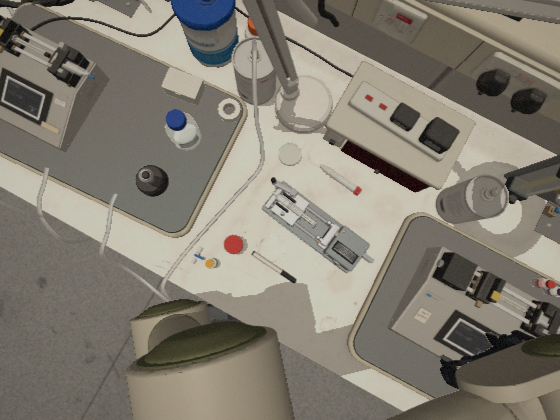

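View pics/wrist0.png

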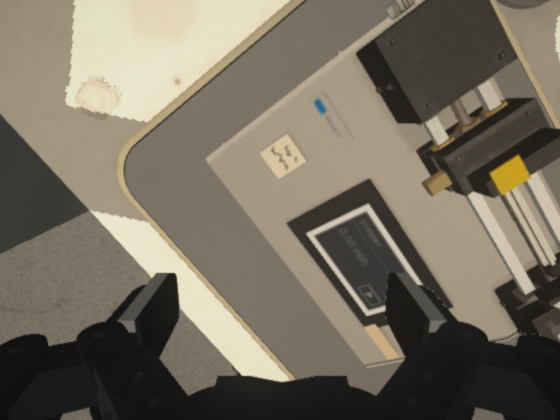

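The scene and top views show the driver lying clear of the arm. In the top view it spans about (270,190) to (370,260), with the gearbox lower right, the red pot at (233,244) and the pen at (273,266). I'll zoom in and do a first triangulation.

```bash
cat > h.py <<'E'
import numpy as np, cv2, json
from rig import ctrl, vision
from scipy.spatial.transform import Rotation as Ro
def rot(q): return Ro.from_quat([q[1],q[2],q[3],q[0]]).as_matrix()
def cap(n,tag=None):
    s=ctrl.sense(); c=vision.capture(n)
    if n=="wrist":
        T=np.eye(4);T[:3,:3]=rot(s["ee_rot"]);T[:3,3]=s["eef_pos"]
        W=T@np.array(c["hand_eye"]); c["R"]=W[:3,:3].T; c["t"]=-c["R"]@W[:3,3]
    if tag:
        cv2.imwrite(f"pics/{tag}.png",c["image"][:,:,::-1])
        np.savez(f"pics/{tag}.npz",K=c["mtx"],R=c["R"],t=c["t"])
    return c
def load(tag):
    d=np.load(f"pics/{tag}.npz"); return d["K"],d["R"],d["t"]
def proj(tag,X):
    K,R,t=load(tag); p=K@(R@np.asarray(X,float)+t); return p[:2]/p[2]
def ray(tag,uv):
    K,R,t=load(tag); d=R.T@np.linalg.inv(K)@np.array([uv[0],uv[1],1.]); return -R.T@t,d/np.linalg.norm(d)
def atz(tag,uv,z):
    o,d=ray(tag,uv); return o+d*(z-o[2])/d[2]
def tri(obs):
    A=np.zeros((3,3));b=np.zeros(3)
    for tag,uv in obs:
        o,d=ray(tag,uv);P=np.eye(3)-np.outer(d,d);A+=P;b+=P@o
    X=np.linalg.solve(A,b)
    return X,[np.round(proj(tag,X)-uv,1).tolist() for tag,uv in obs]
def zoom(tag,x0,y0,w,h,f,out):
    im=cv2.imread(f"pics/{tag}.png")[y0:y0+h,x0:x0+w]
    cv2.imwrite(f"pics/{out}.png",cv2.resize(im,None,fx=f,fy=f,interpolation=cv2.INTER_CUBIC))
E
python3 - <<'E'
from h import *
for n in("scene","top"): cap(n,n+"1")
zoom("top1",240,160,150,120,5,"top1z")
zoom("scene1",150,180,250,150,3.2,"scene1z")
s=ctrl.sense(); print(rot(s["ee_rot"]).round(3))
E
```

```text
[[-0.     0.397 -0.918]
 [ 0.001 -0.918 -0.397]
 [-1.    -0.001 -0.   ]]
```

View pics/top1z.png

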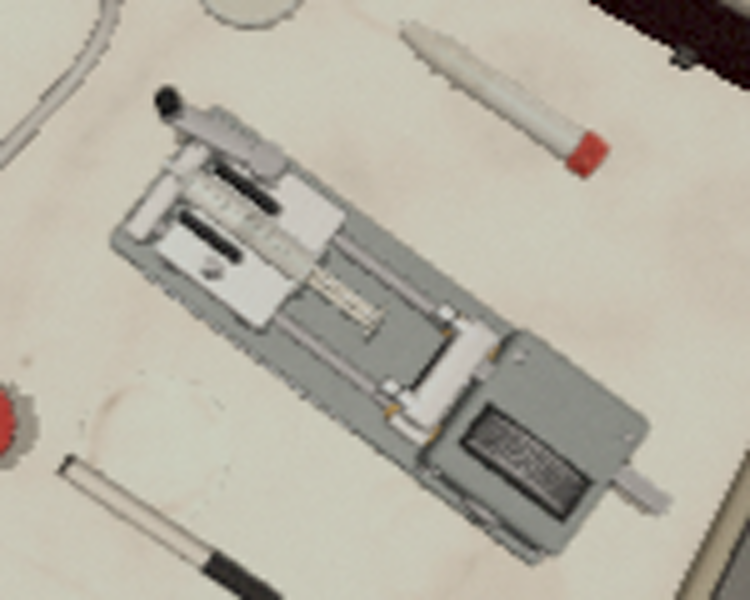

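View pics/scene1z.png

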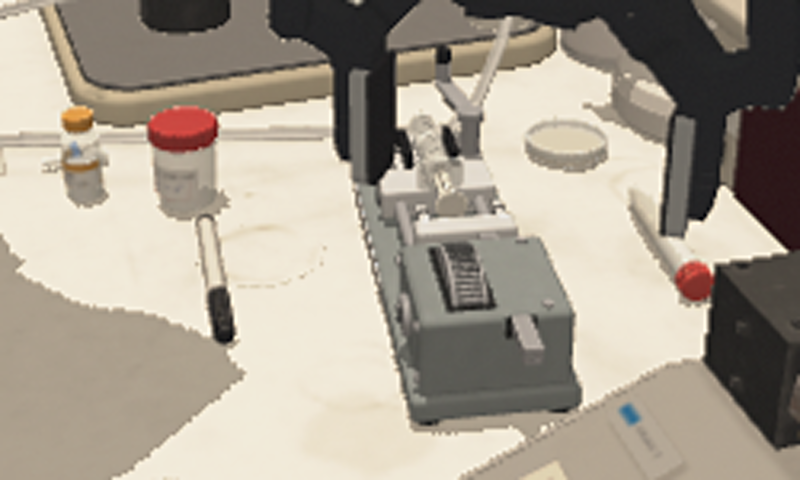

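The zoom shows the driver's corners, wheel slot, pusher cheeks, plunger end at about (372,318), black clamp tip (168,100) and stop pin (212,268), all in zoomed pixels. I'll fit the driver pose.

```bash
python3 - <<'E'
from h import *
from scipy.optimize import least_squares
P=lambda u,v:(240+u/5,160+v/5)
obs=[((39,-69,62),P(514,332)),((39,-145,62),P(650,428)),((-39,-145,62),P(555,553)),((-39,-69,62),P(425,460)),((-44,112,18),P(112,240))]
def X(p,l): c,s=np.cos(p[2]),np.sin(p[2]); return [p[0]+c*l[0]-s*l[1],p[1]+s*l[0]+c*l[1],l[2]]
f=lambda p:np.concatenate([proj("top1",X(p,l))-uv for l,uv in obs])
r=least_squares(f,[500,-150,-0.6]); p=r.x; print(p, r.fun.round(1))
np.save("drv.npy",p)
for n,(u,v),z in [("tip",(168,100),92),("pivot",(270,160),69),("plunger",(372,318),50),("stop",(212,262),67),("wheel",(525,460),76),("cheek1",(447,312),64),("cheek2",(390,386),64),("pen",(70,462),10),("pot",(0,425),57)]:
    w=atz("top1",P(u,v),z); d=w[:2]-p[:2]; c,s=np.cos(p[2]),np.sin(p[2])
    print(n,w.round(),"drv",np.round([c*d[0]+s*d[1],-s*d[0]+c*d[1]],1))
E
```

```text
[ 460.33024311 -236.45710068   -0.68545493] [ 1.6 -1.3  0.8 -0.3 -0.2  1.8 -0.8 -0.1 -1.5 -0.2]
tip [ 551. -153.   92.] drv [ 17.  121.8]
pivot [ 526. -200.   69.] drv [27.6 69.8]
plunger [ 453. -247.   50.] drv [  0.8 -12.7]
stop [ 479. -172.   67.] drv [-26.3  62. ]
wheel [ 385. -310.   76.] drv [ -11.8 -104.8]
cheek1 [ 454. -280.   64.] drv [ 22.3 -37.7]
cheek2 [ 420. -252.   64.] drv [-21.1 -37.4]
pen [ 390. -103.   10.] drv [-139.1   59. ]
pot [407. -72.  57.] drv [-144.8   93.4]
```

Fit residuals are under 2 px, but the pusher needs a closer look. I'll move the arm above the driver for wrist views.

```bash
python3 -m jog '[[[0,-0.0153,-0.0318,0,0,0],[0,-0.0153,-0.0318,0,0,0],[0,-0.0153,-0.0318,0,0,0],[0,-0.0153,-0.0318,0,0,0],[0,-0.0153,-0.0318,0,0,0],[0,-0.0153,-0.0318,0,0,0],[0,-0.0153,-0.0318,0,0,0],[0,-0.0153,-0.0318,0,0,0],[0,-0.0153,-0.0318,0,0,0],[0,-0.0153,-0.0318,0,0,0],[0,0,0,0,0,0]]]' 255 40
python3 - <<'E'
from h import *
s=ctrl.sense(); print(s["eef_pos"].round(1),s["joints"].round(2),rot(s["ee_rot"]).round(3).tolist(),s["time_s"])
cap("wrist","w2")
E
```

```text
time_s: 1.62
eef_pos: [440.5, -213.5, 239.2]
ee_rot: [0.144, 0.692, 0.145, -0.692]
force: [-0.2, -0.2, 0.1]
grip_width: 0.004
[ 440.5 -213.5  239.2] [-0.69  0.23  1.6   0.    1.31  0.47] [[-0.0, 0.4, -0.916], [0.0, -0.916, -0.4], [-1.0, -0.0, -0.0]] 1.625
```

View pics/w2.png

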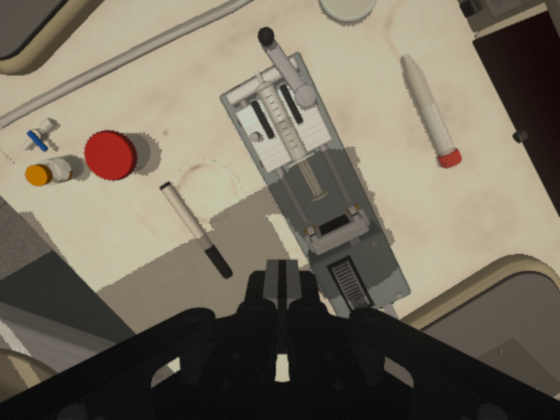

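The wrist view shows the whole driver: clamp tip (266,36), pivot (306,95), stop pin (257,136), plunger end (317,197) and pusher cheeks around (313,240)/(360,213). I'll rotate for the clamp push direction and go lower for a second view.

```bash
python3 -m jog '[[[0.008,0,0,0.178,0,0],[0.008,0,0,0.178,0,0],[0.008,0,0,0.178,0,0],[0.008,0,0,0.178,0,0],[0.008,0,0,0.178,0,0],[0,0,0,0,0,0],[0,0,0,0,0,0]]]' 
python3 - <<'E'
from h import *
s=ctrl.sense(); print(s["eef_pos"].round(1),s["joints"].round(2),rot(s["ee_rot"]).round(3).tolist(),s["time_s"])
cap("wrist","w3")
zoom("w2",210,10,220,300,2,"w2z")
E
```

```text
time_s: 2.55
eef_pos: [439.5, -215.4, 199.6]
ee_rot: [-0.167, 0.687, -0.168, -0.687]
force: [0.2, 0.1, 0.2]
grip_width: -0.002
[ 439.5 -215.4  199.6] [-0.7   0.27  1.66 -0.    1.21  1.35] [[0.0, -0.46, -0.888], [-0.0, -0.888, 0.46], [-1.0, 0.0, -0.0]] 2.55
```

View pics/w3.png

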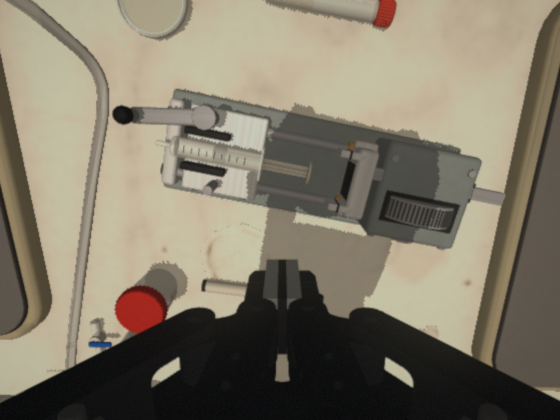

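View pics/w2z.png

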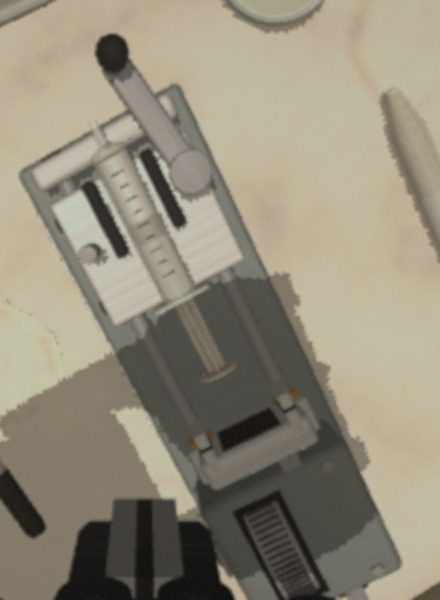

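```bash
python3 - <<'E'
from h import *
zoom("w3",100,80,270,150,2.95,"w3z"); zoom("w3",290,120,200,140,4,"w3y")
E
```

```text
(no output)
```

View pics/w3z.png

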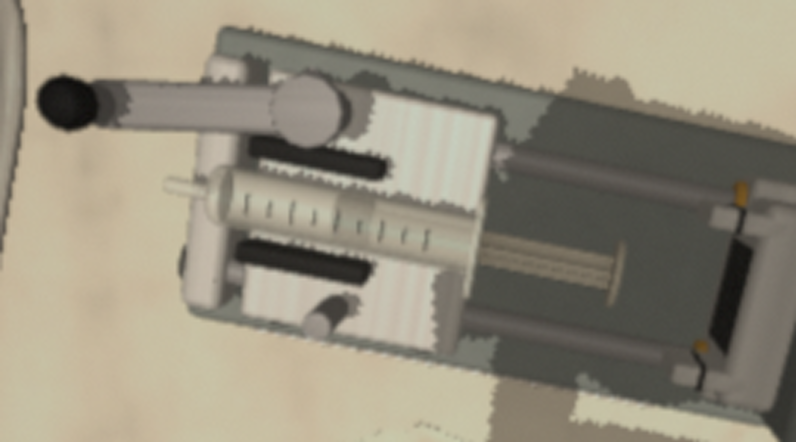

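View pics/w3y.png

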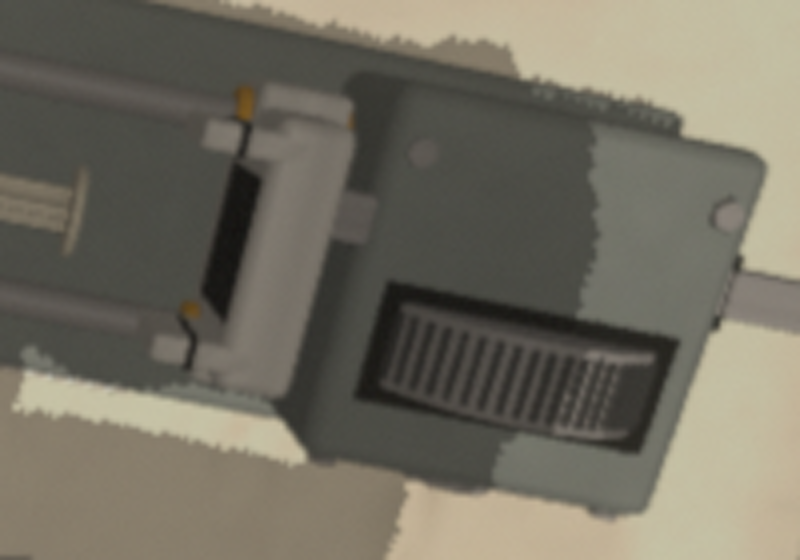

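```bash
python3 - <<'E'
from h import *
zoom("w2",290,170,100,100,6,"w2y")
E
```

```text
(no output)
```

View pics/w2y.png

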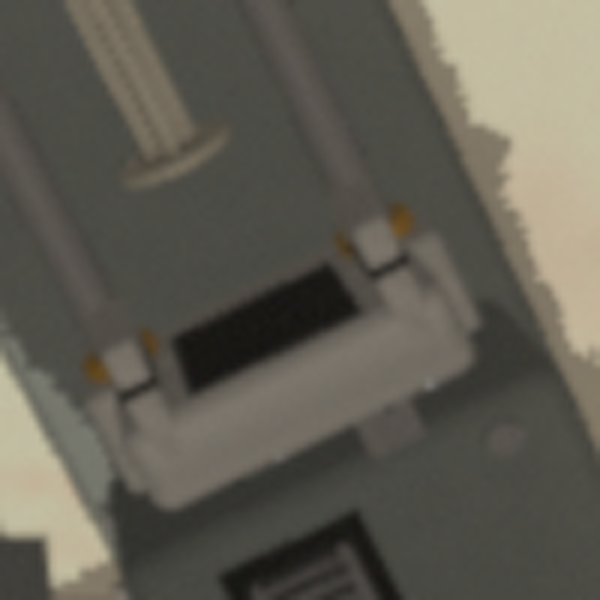

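```bash
python3 - <<'E'
from h import *
from scipy.optimize import least_squares
q=lambda f,x,y:(lambda u,v:(x+u/f,y+v/f))
A=q(4,290,120);B=q(2.95,100,80);C=q(6,290,170);D=q(2,210,10)
p=np.load("drv.npy")
T={"gR":[("w3",A(245,138)),("w2",C(387,267))],"gL":[("w3",A(193,360)),("w2",C(137,389))],
"plg":[("w3",A(78,212)),("w2",C(176,160))],
"tip":[("w3",B(66,102)),("w2",D(112,52))],
"pivot":[("w3",B(308,112)),("w2",D(190,172))],
"stop":[("w3",B(318,323)),("w2",D(89,253))]}
r={k:tri(v) for k,v in T.items()}
# driver yaw from world points: use corners at z=62 gearbox/ z=18 base
P=lambda u,v:(240+u/5,160+v/5)
obs=[("top1",(39,-69,62),P(514,332)),("top1",(39,-145,62),P(650,428)),("top1",(-39,-145,62),P(555,553)),("top1",(-39,-69,62),P(425,460)),("top1",(-44,112,18),P(112,240)),
("w3",(39,-145,62),A(768,152)),("w3",(-39,-145,62),A(645,520)),("w3",(39,-69,62),A(393,80)),("w3",(44,112,18),B(218,26)),("w3",(-44,112,18),B(186,312)),
("w2",(44,112,18),D(178,84)),("w2",(-44,112,18),D(20,175)),("w2",(39,-145,62),D(402,566)),]
def X(p,l): c,s=np.cos(p[2]),np.sin(p[2]); return [p[0]+c*l[0]-s*l[1],p[1]+s*l[0]+c*l[1],l[2]]
f=lambda p:np.concatenate([proj(t,X(p,l))-uv for t,l,uv in obs])
g=least_squares(f,p,loss="soft_l1"); p=g.x; print(p,f(p).round(1)); np.save("drv.npy",p)
c,s=np.cos(p[2]),np.sin(p[2])
for k,(x,e) in r.items():
    d=x[:2]-p[:2]; print(k,x.round(1),e,"drv",np.round([c*d[0]+s*d[1],-s*d[0]+c*d[1]],1))
E
```

```text
[ 460.72422986 -235.26702856   -0.67723525] [ 1.1 -1.8  0.5 -1.  -0.3  1.3 -1.  -0.4 -2.1  0.1  3.3  1.2  1.1  1.2
  2.7 -0.6 -0.9 -1.1 -0.9  1.4 -0.6 -1.8 -2.8 -1.2  1.9  1.7]
gR [ 451.5 -281.7   63.3] [[0.1, 0.2], [0.1, -0.2]] drv [ 21.9 -42. ]
gL [ 418.4 -253.9   68. ] [[-0.6, -0.8], [-0.2, 0.8]] drv [-21.3 -41. ]
plg [ 451.7 -246.8   52.2] [[-0.0, -0.0], [-0.0, 0.0]] drv [  0.2 -14.6]
tip [ 552.5 -151.3   87.2] [[-0.0, -0.0], [-0.0, 0.0]] drv [ 18.9 122.9]
pivot [ 526.8 -196.3   68.7] [[-0.1, -0.3], [-0.1, 0.2]] drv [27.  71.8]
stop [ 479.4 -170.2   65.6] [[-0.2, -0.3], [-0.1, 0.3]] drv [-26.2  62.4]
```

Triangulated heights match the text: gauge 64, stop 67, pivot 69 and tip about 90 mm. The arm radius comes out at 51.8 mm, the clamp angle about 0.16 rad and the gauge gap about 27 mm. I'll approach behind the clamp pin.

```bash
python3 -m jog '[[[0,-0.0215,-0.0198,0,0,0],[0,-0.0215,-0.0198,0,0,0],[0,-0.0215,-0.0198,0,0,0],[0,-0.0215,-0.0198,0,0,0],[0,-0.0215,-0.0198,0,0,0],[0.029,0,0,0,0,0],[0.029,0,0,0,0,0],[0.029,0,0,0,0,0],[0.02,0,0,0,0,0],[0.01,0,0,0,0,0],[0,0,0,0,0,0]]]' 
python3 - <<'E'
from h import *
s=ctrl.sense(); print(s["eef_pos"].round(1),s["joints"].round(2),rot(s["ee_rot"]).round(3).tolist(),s["time_s"])
cap("wrist","w4"); cap("scene","s4"); zoom("s4",150,130,250,180,3.2,"s4z")
E
```

```text
time_s: 3.98
eef_pos: [577.2, -165.5, 82.3]
ee_rot: [0.168, -0.687, 0.168, 0.687]
force: [0.8, -0.5, 1.0]
grip_width: 0.001
[ 577.2 -165.5   82.3] [-0.47  0.63  1.44 -0.    1.07  1.58] [[-0.0, -0.462, -0.887], [0.0, -0.887, 0.462], [-1.0, 0.0, 0.0]] 3.975
```

View pics/w4.png

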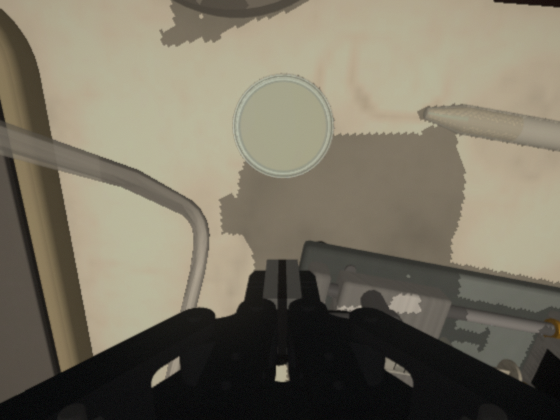

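View pics/s4z.png

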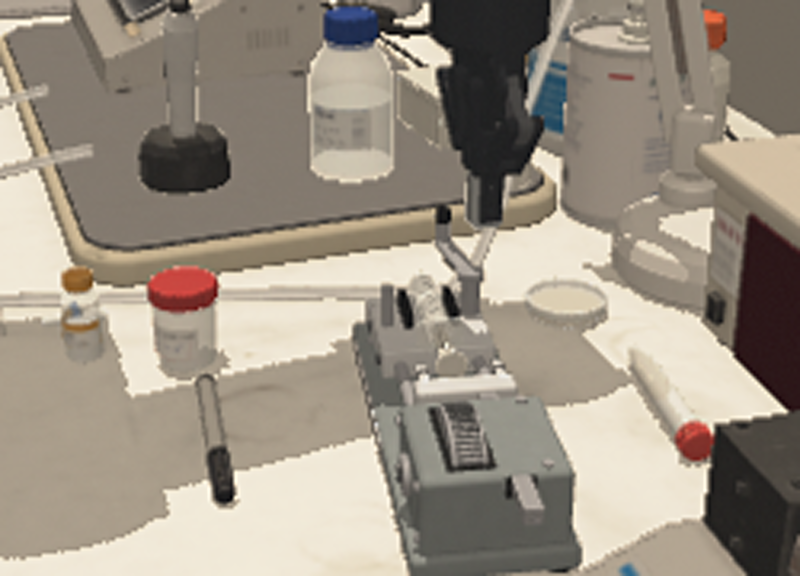

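The fingertips hang behind the pin, on its +x side at the right height. I'll sweep as a rigid rotation about the pivot.

```bash
python3 -m jog '[[[0,0,0.006,0,0,0],[0,0,0.006,0,0,0],[0,-0.0018,0.008,-0.15,0,0],[0,-0.0018,0.008,-0.15,0,0],[0,-0.0018,0.008,-0.15,0,0],[0,-0.0018,0.008,-0.15,0,0],[0,-0.0018,0.008,-0.15,0,0],[0,-0.0018,0.008,-0.15,0,0],[0,0,0,0,0,0]]]' 
python3 - <<'E'
from h import *
s=ctrl.sense(); R=rot(s["ee_rot"]);print(s["eef_pos"].round(1),s["joints"].round(2),R.round(3).tolist(),s["time_s"],s["force"])
p=np.load("drv.npy");c,q=np.cos(p[2]),np.sin(p[2]);d=s["eef_pos"][:2]-p[:2];print("drv",c*d[0]+q*d[1],-q*d[0]+c*d[1])
cap("top","t5"); zoom("t5",240,160,150,120,5,"t5z")
cap("scene","s5"); zoom("s5",150,130,250,180,3.2,"s5z")
E
```

```text
time_s: 5.2
eef_pos: [521.1, -144.5, 82.7]
ee_rot: [0.147, 0.692, 0.146, -0.692]
force: [0.2, 1.2, -0.5]
grip_width: 0.0
[ 521.1 -144.5   82.7] [-0.49  0.52  1.64 -0.    0.99  0.67] [[0.0, 0.405, -0.914], [-0.0, -0.914, -0.405], [-1.0, 0.0, -0.0]] 5.2 [ 0.19041719  1.17242672 -0.48148011]
drv -9.812767485442151 108.57736407585757
```

View pics/t5z.png

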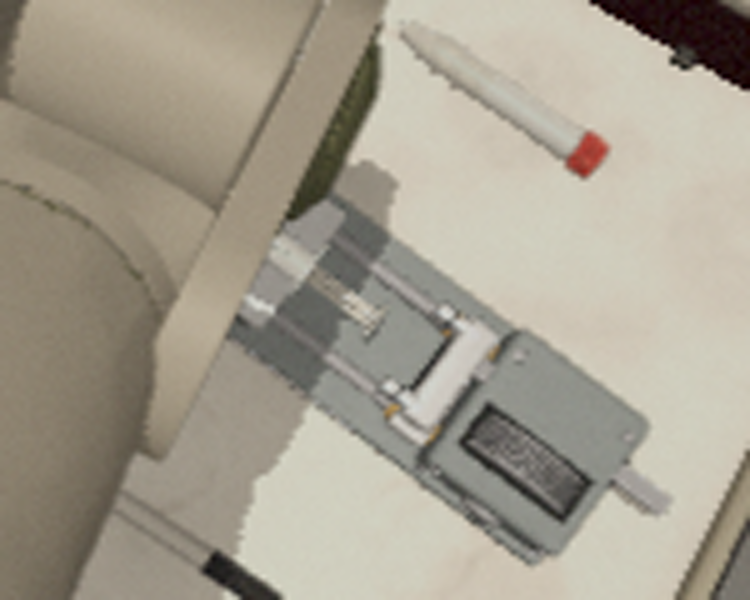

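View pics/s5z.png

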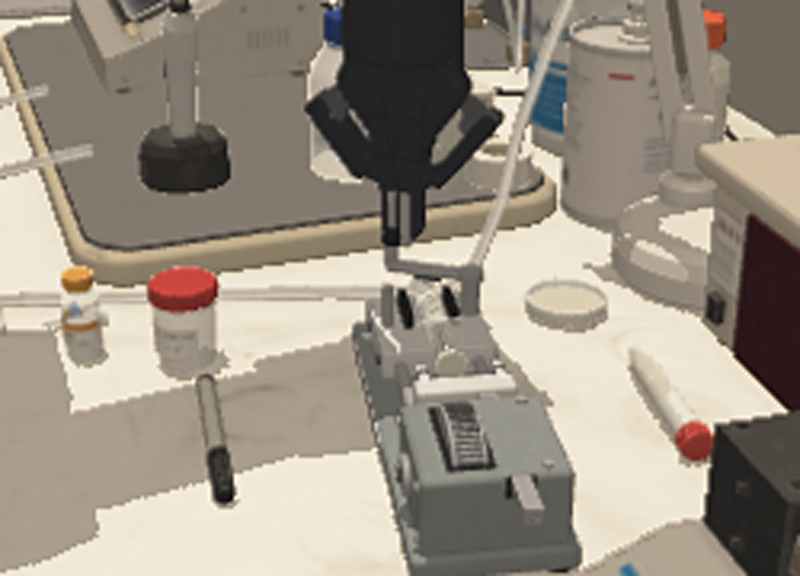

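The arm is swinging (about 1.09 rad by the tool) with low force. I'll finish the sweep gently onto the stop.

```bash
python3 -m jog '[[[0,-0.0018,0.008,-0.15,0,0],[0,-0.0018,0.008,-0.15,0,0],[0,-0.0014,0.006,-0.11,0,0],[0,-0.0006,0.0026,-0.05,0,0],[0,0,0,0,0,0]]]' ; python3 -m jog '[[[0,0,0.001,0,0,0],[0,0,0.001,0,0,0],[0,0,0,0,0,0]]]'
```

```text
time_s: 5.92
eef_pos: [499.1, -152.5, 82.5]
ee_rot: [0.3, 0.641, 0.3, -0.639]
force: [6.0, 6.0, -1.1]
grip_width: -0.001
time_s: 6.3
eef_pos: [498.8, -152.9, 82.6]
ee_rot: [0.299, 0.642, 0.3, -0.638]
force: [12.2, 13.7, -2.9]
grip_width: 0.001
```

The stop is reached: 18 N at standstill. I'll back off, rise and check.

```bash
python3 -m jog '[[[0,0,-0.008,0,0,0],[0,0,-0.012,0,0,0],[-0.03,0,0,0,0,0],[-0.05,0,0,0,0,0],[-0.04,0,0.03,0,0,0],[0,0,0.05,0,0,0],[0,0,0.05,0,0,0],[0,0,0,0,0,0],[0,0,0,0,0,0]]]' 
python3 - <<'E'
from h import *
s=ctrl.sense(); R=rot(s["ee_rot"]);print(s["eef_pos"].round(1),s["joints"].round(2),R.round(3).tolist(),s["time_s"],s["force"])
cap("wrist","w6")
A=lambda u,v:(290+u/4,120+v/4)
p=np.load("drv.npy");c,q=np.cos(p[2]),np.sin(p[2])
for uv in [(390,283),(678,345),(640,452),(357,400)]:
    w=atz("w3",A(*uv),62);d=w[:2]-p[:2];print(w.round(1),"drv",np.round([c*d[0]+q*d[1],-q*d[0]+c*d[1]],1))
print(np.array([[c,-q],[q,c]]))
E
```

```text
time_s: 7.42
eef_pos: [427.0, -239.3, 202.3]
ee_rot: [0.301, 0.64, 0.301, -0.64]
force: [0.9, 0.6, 0.1]
grip_width: -0.003
[ 427.  -239.3  202.3] [-0.75  0.27  1.66  0.    1.22 -0.06] [[0.0, 0.77, -0.639], [0.0, -0.639, -0.77], [-1.0, -0.0, -0.0]] 7.425 [0.93029323 0.56368877 0.09755173]
[ 412.1 -295.7   62. ] drv [ -0.1 -77.5]
[ 373.6 -342.2   62. ] drv [  -0.9 -138. ]
[ 355.6 -327.6   62. ] drv [ -24.1 -137.9]
[ 392.7 -280.3   62. ] drv [-24.8 -77.7]
[[ 0.7793082   0.62664083]
 [-0.62664083  0.7793082 ]]
```

View pics/w6.png

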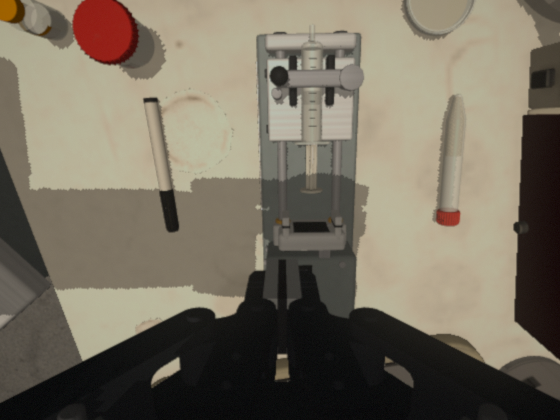

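The clamp lies across the barrel (tip at (280,76), next to the stop) and the syringe hasn't moved. Next I'll go to the wheel, starting 10 mm behind its crown.

```bash
python3 -m jog '[[[0,0.0064,0.0468,0,0,0],[0,0.0064,0.0468,0,0,0],[0.04,0,0,0,0,0],[0.04,0,0,0,0,0],[0.025,0,0,0,0,0],[0.006,0,0,0,0,0],[0,0,0,0,0,0],[0,0,0,0,0,0]]]' 
python3 - <<'E'
from h import *
s=ctrl.sense(); print(s["eef_pos"].round(1),s["time_s"],s["force"])
cap("wrist","w7"); cap("top","t7"); zoom("t7",240,160,150,120,5,"t7z"); cap("scene","s7"); zoom("s7",150,130,250,180,3.2,"s7z")
E
```

```text
time_s: 8.48
eef_pos: [377.3, -320.2, 92.4]
ee_rot: [0.302, 0.64, 0.3, -0.64]
force: [0.7, -0.3, 0.2]
grip_width: 0.001
[ 377.3 -320.2   92.4] 8.475 [ 0.74844572 -0.29805435  0.22602528]
```

View pics/w7.png

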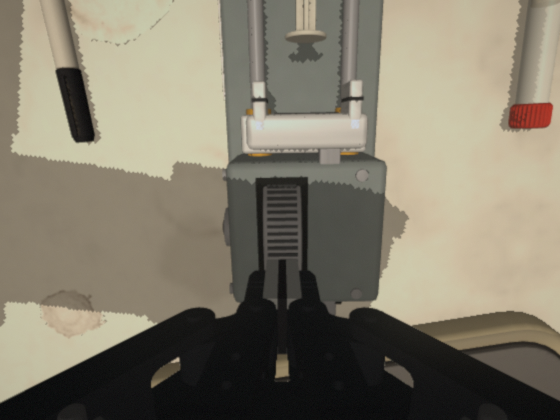

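View pics/s7z.png

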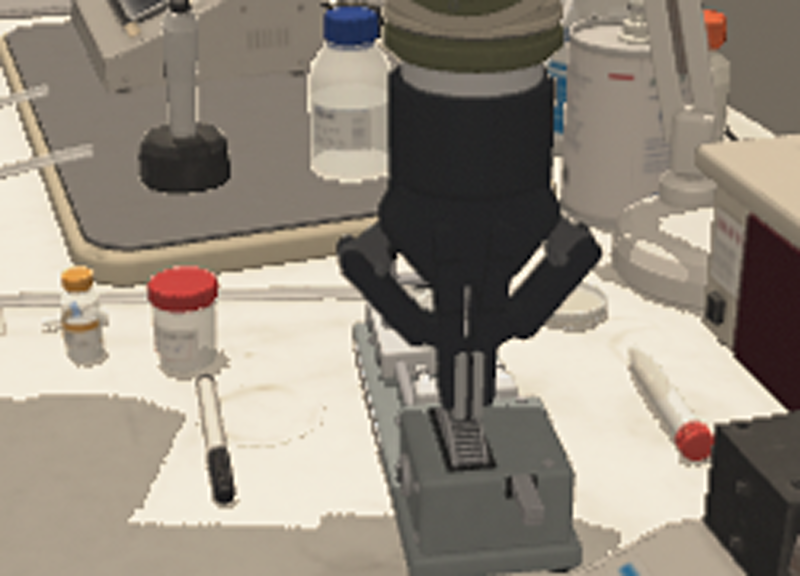

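The wrist view shows the fingertips centred on the wheel (column 282), with the gauge lines at (260,99) and (353,99) and the plunger end at (305,36). I'll descend gently.

```bash
python3 -m jog '[[[0.004,0,0,0,0,0],[0.003,0,0,0,0,0],[0.001,0,0,0,0,0],[0,0,0,0,0,0]]]'; python3 -m jog '[[[0.001,0,0,0,0,0],[0,0,0,0,0,0]]]'
```

```text
time_s: 9.12
eef_pos: [376.7, -319.9, 83.6]
ee_rot: [-0.301, -0.64, -0.301, 0.64]
force: [-2.2, 1.0, 5.4]
grip_width: -0.003
time_s: 9.38
eef_pos: [376.7, -320.2, 83.3]
ee_rot: [-0.301, -0.64, -0.301, 0.64]
force: [-4.8, 2.9, 11.9]
grip_width: 0.0
```

```bash
python3 -m jog '[[[0,0,-0.002,0,0,0],[0,0,-0.003,0,0,0],[0,0,-0.003,0,0,0],[0,0,-0.003,0,0,0],[0,0,-0.003,0,0,0],[0,0,-0.003,0,0,0],[0,0,-0.002,0,0,0],[0,0,-0.001,0,0,0],[0,0,0,0,0,0]]]'
python3 - <<'E'
from h import *
cap("wrist","w8")
E
```

```text
time_s: 10.5
eef_pos: [389.4, -304.5, 83.6]
ee_rot: [-0.301, -0.64, -0.301, 0.64]
force: [-4.6, 4.9, 19.3]
grip_width: 0.002
```

View pics/w8.png

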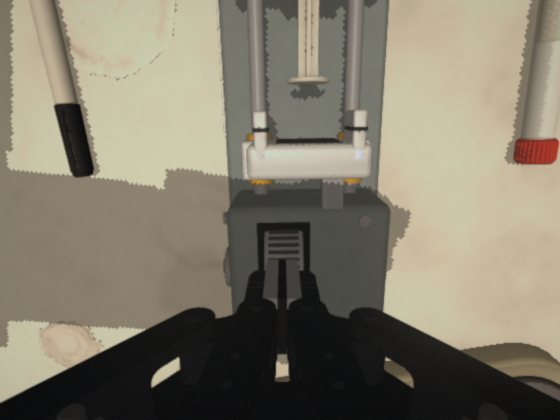

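```bash
cat >> h.py <<'E'
def gap(tag,gl,gr,pl,pr):
    p=np.load("drv.npy");c,q=np.cos(p[2]),np.sin(p[2])
    def dv(uv,z):
        d=(atz(tag,uv,z)-[p[0],p[1],0])[:2]; return np.array([c*d[0]+q*d[1],-q*d[0]+c*d[1]])
    G=[dv(gl,64),dv(gr,64)];P=[dv(pl,50),dv(pr,50)]
    print(tag,"gauge",np.round(G,1).tolist(),"plg",np.round(P,1).tolist(),"gap",round(np.mean(P,0)[1]-np.mean(G,0)[1],2))
E
python3 - <<'E'
from h import *
zoom("w7",240,20,130,100,6,"w7z"); zoom("w8",240,60,130,90,6,"w8z")
E
```

```text
(no output)
```

View pics/w7z.png

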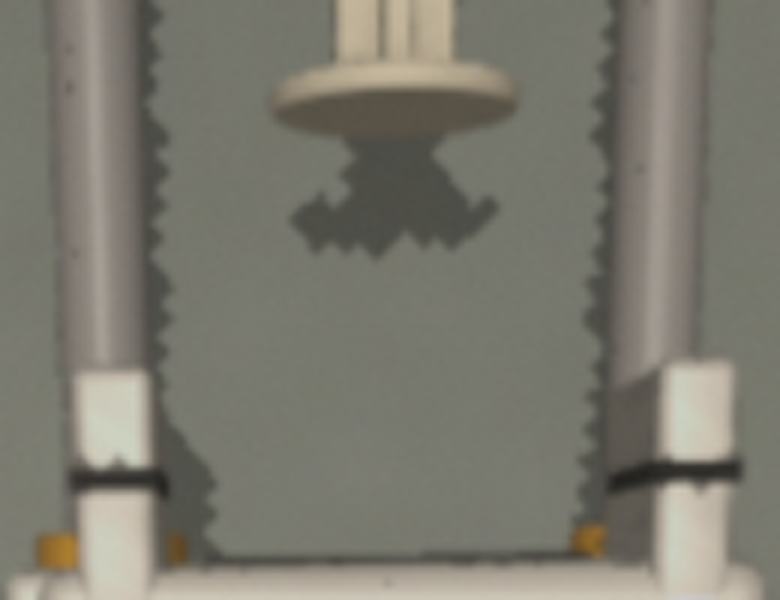

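View pics/w8z.png

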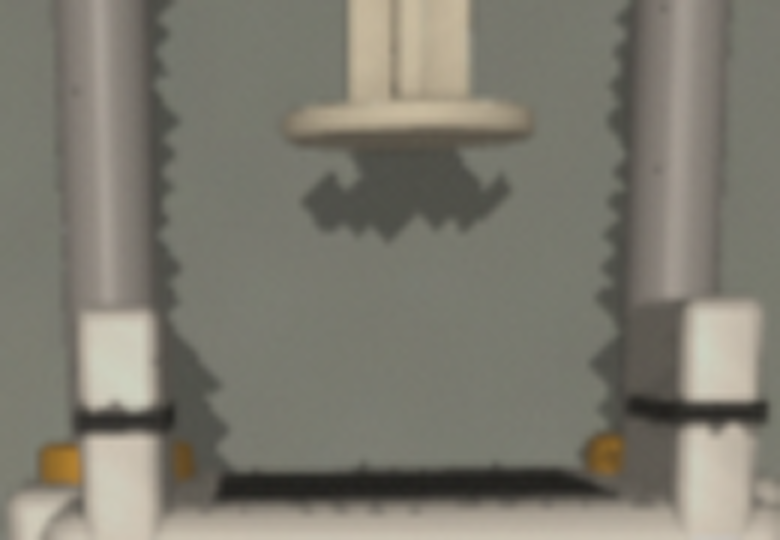

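```bash
python3 - <<'E'
from h import *
f=lambda x,y:(lambda u,v:(x+u/6,y+v/6))
a=f(240,20);gap("w7",a(117,480),a(703,470),a(275,112),a(515,110))
a=f(240,60);gap("w8",a(122,418),a(724,410),a(288,133),a(532,129))
E
```

```text
w7 gauge [[-20.8, -41.4], [22.6, -41.3]] plg [[-8.6, -14.1], [9.9, -14.2]] gap 27.24
w8 gauge [[-20.8, -34.1], [22.3, -34.2]] plg [[-8.5, -13.9], [9.9, -13.9]] gap 20.28
```

A 20 mm stroke moved the pusher 7.0 mm, which is the no-slip ratio, and 20.3 mm remain. Second stroke.

```bash
python3 -m jog '[[[-0.006,0,0,0,0,0],[0,0,0.011,0,0,0],[0,0,0.011,0,0,0],[0.004,0,0,0,0,0],[0.0015,0,0,0,0,0],[0,0,0,0,0,0]]]'; python3 -m jog '[[[0,0,-0.002,0,0,0],[0,0,-0.003,0,0,0],[0,0,-0.003,0,0,0],[0,0,-0.003,0,0,0],[0,0,-0.003,0,0,0],[0,0,-0.003,0,0,0],[0,0,-0.003,0,0,0],[0,0,-0.002,0,0,0],[0,0,0,0,0,0]]]'
python3 - <<'E'
from h import *
cap("wrist","w9");zoom("w9",240,60,130,100,6,"w9z")
E
```

```text
time_s: 11.3
eef_pos: [375.3, -321.8, 83.1]
ee_rot: [-0.301, -0.64, -0.301, 0.64]
force: [-3.1, -0.3, 7.3]
grip_width: -0.001
time_s: 12.42
eef_pos: [389.5, -304.1, 83.7]
ee_rot: [-0.301, -0.64, -0.301, 0.64]
force: [-3.4, 5.1, 14.3]
grip_width: 0.001
```

View pics/w9z.png

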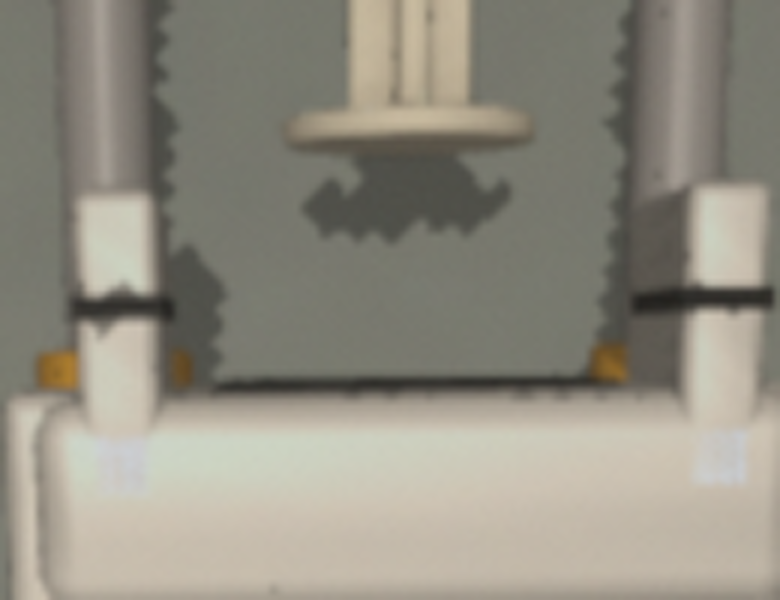

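```bash
python3 - <<'E'
from h import *
f=lambda x,y:(lambda u,v:(x+u/6,y+v/6))
a=f(240,60);gap("w9",a(116,308),a(728,297),a(288,136),a(532,132))
E
python3 -m jog '[[[-0.006,0,0,0,0,0],[0,0,0.011,0,0,0],[0,0,0.011,0,0,0],[0.004,0,0,0,0,0],[0.0015,0,0,0,0,0],[0,0,0,0,0,0]]]'; python3 -m jog '[[[0,0,-0.002,0,0,0],[0,0,-0.003,0,0,0],[0,0,-0.003,0,0,0],[0,0,-0.003,0,0,0],[0,0,-0.003,0,0,0],[0,0,-0.003,0,0,0],[0,0,-0.003,0,0,0],[0,0,-0.002,0,0,0],[0,0,0,0,0,0]]]'
python3 - <<'E'
from h import *
cap("wrist","w10");zoom("w10",240,60,130,100,6,"w10z")
E
```

```text
w9 gauge [[-21.1, -26.2], [22.2, -26.1]] plg [[-8.6, -13.7], [9.8, -13.7]] gap 12.42
time_s: 13.22
eef_pos: [375.3, -321.5, 83.3]
ee_rot: [-0.301, -0.64, -0.301, 0.64]
force: [-1.8, -0.7, 2.9]
grip_width: -0.001
time_s: 14.35
eef_pos: [389.6, -303.9, 83.8]
ee_rot: [-0.301, -0.64, -0.301, 0.64]
force: [-3.1, 3.1, 10.1]
grip_width: -0.0
```

View pics/w10z.png

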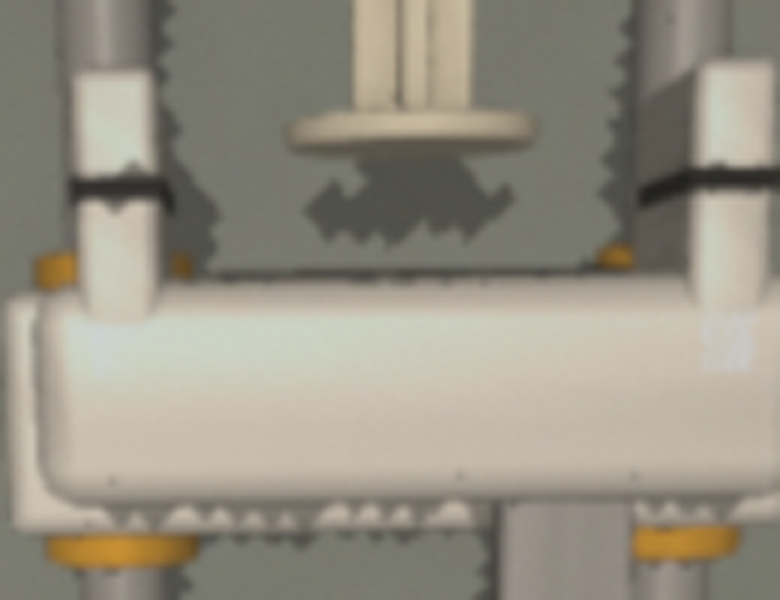

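```bash
python3 - <<'E'
from h import *
f=lambda x,y:(lambda u,v:(x+u/6,y+v/6))
a=f(240,60);gap("w10",a(115,188),a(740,178),a(290,138),a(535,134))
E
```

```text
w10 gauge [[-21.1, -18.0], [22.5, -18.0]] plg [[-8.6, -13.7], [9.9, -13.7]] gap 4.31
```

```bash
python3 -m jog '[[[-0.006,0,0,0,0,0],[0,0,0.008,0,0,0],[0,0,0.008,0,0,0],[0.004,0,0,0,0,0],[0.002,0,0,0,0,0],[0,0,0,0,0,0]]]'; python3 -m jog '[[[0,0,-0.002,0,0,0],[0,0,-0.002,0,0,0],[0,0,-0.002,0,0,0],[0,0,-0.002,0,0,0],[0,0,-0.002,0,0,0],[0,0,-0.001,0,0,0],[0,0,0,0,0,0],[0,0,0,0,0,0]]]'
python3 - <<'E'
from h import *
cap("wrist","w11");zoom("w11",240,40,130,100,6,"w11z")
E
```

```text
time_s: 15.15
eef_pos: [379.2, -317.0, 83.8]
ee_rot: [-0.301, -0.64, -0.301, 0.64]
force: [-4.2, 0.9, 9.3]
grip_width: 0.001
time_s: 16.15
eef_pos: [386.2, -308.2, 83.9]
ee_rot: [-0.301, -0.64, -0.301, 0.64]
force: [-3.9, 2.9, 10.3]
grip_width: -0.001
```

View pics/w11z.png

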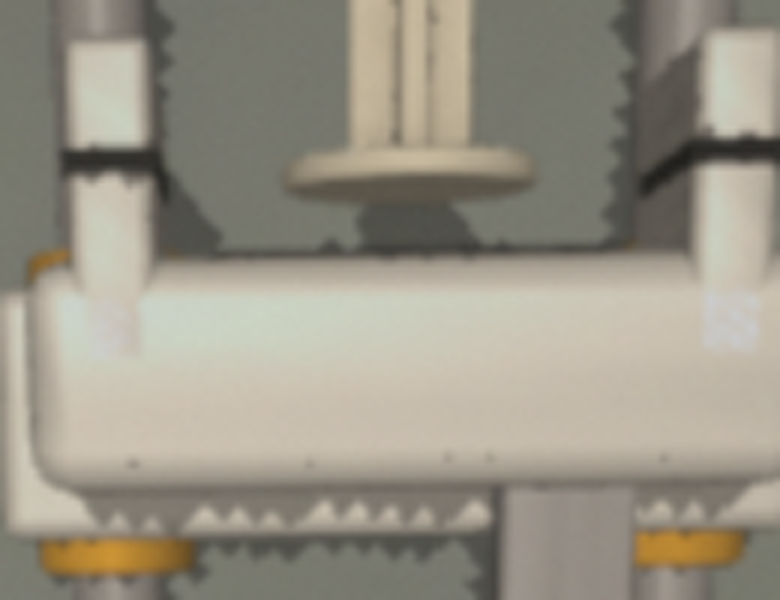

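```bash
python3 - <<'E'
from h import *
f=lambda x,y:(lambda u,v:(x+u/6,y+v/6))
a=f(240,40);gap("w11",a(108,158),a(744,148),a(287,180),a(535,177))
for v in(176,186): gap("w11",a(108,158),a(744,148),a(287,v+2),a(535,v))
E
```

```text
w11 gauge [[-21.2, -13.7], [22.4, -13.7]] plg [[-8.6, -13.6], [9.9, -13.7]] gap 0.06
w11 gauge [[-21.2, -13.7], [22.4, -13.7]] plg [[-8.6, -13.5], [9.9, -13.6]] gap 0.16
w11 gauge [[-21.2, -13.7], [22.4, -13.7]] plg [[-8.7, -14.2], [9.9, -14.3]] gap -0.54
```

The measured gap is about 0 (±0.6 mm). I'll lift clear and verify from two other camera positions.

```bash
python3 -m jog '[[[-0.01,0,0,0,0,0],[-0.03,0,0,0,0,0],[0,0,0,0,0,0],[0,0,0,0,0,0]]]'
python3 - <<'E'
from h import *
cap("wrist","w12");zoom("w12",230,60,130,100,6,"w12z")
E
python3 -m jog '[[[0,0,-0.03,0,0,0],[0,0,0,0,0,0],[0,0,0,0,0,0]]]'
python3 - <<'E'
from h import *
cap("wrist","w13");zoom("w13",230,100,130,100,6,"w13z")
cap("top","t13");zoom("t13",240,160,150,120,5,"t13z")
E
```

```text
time_s: 16.7
eef_pos: [386.2, -308.1, 122.9]
ee_rot: [-0.301, -0.64, -0.301, 0.64]
force: [-0.4, -1.6, -0.5]
grip_width: 0.0
time_s: 17.12
eef_pos: [405.2, -285.3, 122.8]
ee_rot: [-0.301, -0.64, -0.301, 0.64]
force: [-0.3, 0.0, -0.7]
grip_width: 0.003
```

View pics/w12z.png

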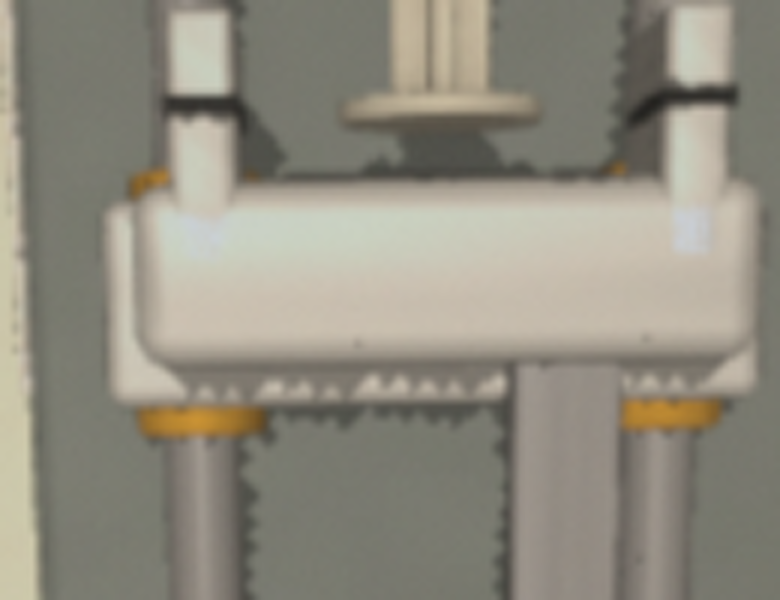

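View pics/w13z.png

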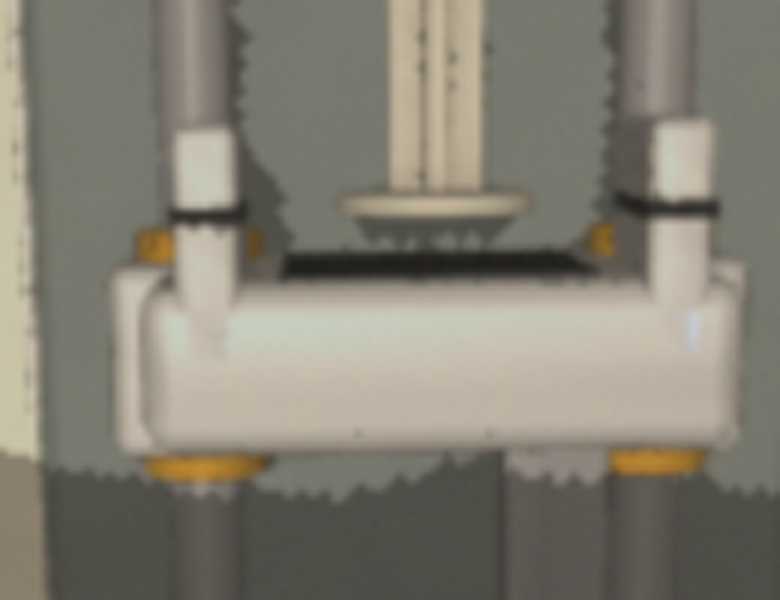

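View pics/w13.png

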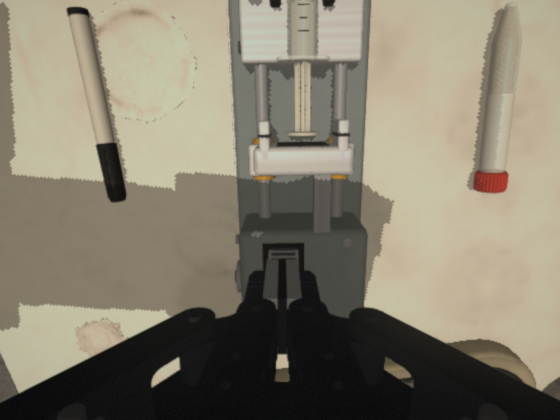

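```bash
python3 - <<'E'
from h import *
f=lambda x,y:(lambda u,v:(x+u/6,y+v/6))
a=f(230,60);gap("w12",a(203,104),a(702,96),a(343,114),a(538,111))
a=f(230,100);gap("w13",a(207,215),a(684,208),a(342,210),a(527,206));gap("w13",a(207,215),a(684,208),a(342,215),a(527,211))
for t in("w12","w13"):
    K,R,T=load(t);p=np.load("drv.npy");d=(-R.T@T)-[*p[:2],0];c,q=np.cos(p[2]),np.sin(p[2]);print("cam drv y",-q*d[0]+c*d[1],d[2])
E
```

```text
w12 gauge [[-20.8, -13.9], [22.3, -13.9]] plg [[-8.5, -13.5], [9.6, -13.5]] gap 0.36
w13 gauge [[-20.8, -13.9], [22.3, -14.0]] plg [[-8.4, -14.4], [9.5, -14.3]] gap -0.36
w13 gauge [[-20.8, -13.9], [22.3, -14.0]] plg [[-8.4, -14.8], [9.5, -14.7]] gap -0.84
cam drv y -33.740694167002076 258.07823861869576
cam drv y -4.113032231483837 258.02174855783846
```

View pics/t13z.png

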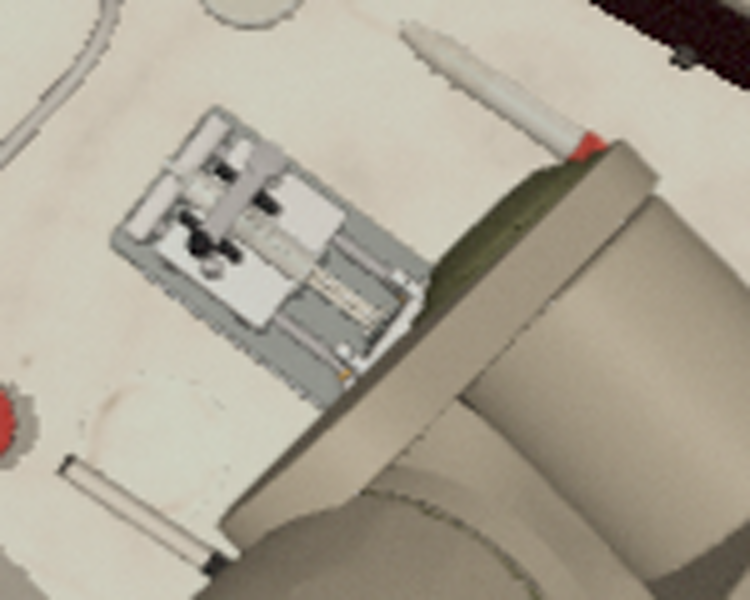

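```bash
python3 - <<'E'
from h import *
a=atz("t13",(240+203/5,160+243/5),92);b=atz("t13",(240+270/5,160+158/5),69)
d=(a-b)[:2];p=np.load("drv.npy");print(np.hypot(*d),np.arctan2(d[1],d[0])-(p[2]+np.pi/2))
D=lambda u,v:(u,v)
a=atz("w6",(280,75),90);b=atz("w6",(351,76),69);d=(a-b)[:2];print(np.hypot(*d),np.arctan2(d[1],d[0])-(p[2]+np.pi/2))
s=ctrl.sense();print(s["time_s"],s["force"].round(1),abs(s["dq"]).max())
E
```

```text
53.21926632773738 1.577119307006497
50.893953457691545 1.586146160073868
17.225 [ 1.  -1.1 -0.2] 0.0025883921369092336
```

Clamp is at about 1.57–1.59 rad, the gauge is level within about 0.6 mm, and the arm is clear and still. I'll hand in.

```bash
python3 -c "
from rig import workorder; print(workorder.finish_job())"
```

```text
the job is handed in; nothing more can be done
None
```

I set the syringe driver up and handed the job in at about 17 s of the 64 s allowed. The hand-in gives no verdict, so what follows is from my own last checks.

- **Clamp arm:** I swept it about its pivot with the closed fingertips until it met the stop pin (18 N at standstill). Afterwards two camera views put it at 1.58 and 1.59 rad; it needs at least 1.45.
- **Pusher:** Four strokes on the thumbwheel, normally 3–14 N and at most about 19 N (end of the first stroke), brought it up about 27 mm. The first two strokes moved it about as far as a wheel with no slip would.
- **Gauge lines:** The last three wrist views gave gaps to the plunger end of +0.1, +0.4 and -0.4 mm, or as far as -0.8 mm with the rim edge read differently. They differ by up to about 1.2 mm because the plunger rim is hard to pick out, but all are inside the ±2 mm tolerance.
- **Nothing else disturbed:** I saw no movement of the syringe or the other items in the views I took. I judged this by eye rather than measuring it. The arm was about 40 mm clear of everything and still when I handed in.

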